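# Run the ratcheted model revolve back to its stop and lock it

## Task

Run the small stage revolve back to its opening position: press the tail of its rocker pawl so that the nose tips up clear of the ratchet teeth and stays up, then push the deck backward by its pegs (clockwise seen from above) until you feel it come up firmly against its hidden stop. Then press the pawl's nose end down again and ease the deck forward, no further than the first or second tooth, until the nose drops fully home behind a tooth. Do not touch the model stair on the deck, and leave the jar and the dropper bottle beside the revolve standing where they are.

Things in the scene. Friction and masses are not known exactly. Their poses are not given: they have to be found in the camera images.
- rig: the revolve's plywood base board, fixed to the bench, 250 x 345 x 16 mm, with the round deck on it. Origin on the deck's spindle axis at bench height; z up, +y points from the spindle to the pawl. The board reaches from -125 to 125 mm in its x and -128 to 218 mm in its y.
- deck_middle (a point): centre of the deck's plywood top (198 mm across, 46 mm above the bench), on the spindle axis. Beneath it a steel plate 240 mm across carries the ratchet rim.
- peg (a point): top centre of peg 0 of six alike upright wooden turning pegs, 10 mm thick (16 mm collar, 3 mm high, at the foot), that stand on the deck 85 mm from the spindle axis, 60 degrees apart, from 46 to 85 mm above the bench. Push them sideways to turn the deck. Turns with the deck.
- rim (a point): fixed point of the base frame under the pawl's nose, 110 mm from the spindle axis, 40 mm above the bench: the floor between the teeth. The rim (100 to 120 mm from the axis) has 20 teeth, one each 0.314 rad: each a ramp from 40 up to 48 mm above the bench, then an upright face against which the nose holds.
- pawl_pin (a point): middle of the pawl's hinge pin, 150 mm from the spindle axis, 56 mm above the bench, parallel to the rig's x. The pawl is a steel rocker along the rig's y, 92 mm long, 24 mm wide (tail pad 30), 8 mm thick, with an 8 mm wide nose beneath one end. The cheeks beside the pin are 44 mm wide over the pin's ends (rig x), 30 mm long, top 68 mm above the bench.
- deck (a joint): deck angle, rad; grows forward (counter-clockwise from above). At q the pegs stand at q + k*60 degrees from the rig's +x. Starts at 1.9 to 2.7. Turns stiffly (0.25 N m, 3 N at a peg), stays where left. With the pawl down it goes back only to the last tooth face. Backward it ends at a rigid unseen stop under the deck, at a different place each time, 0.0 to 0.35.
- pawl (a joint): pawl tilt, rad: 0 = nose fully home between teeth, 0.22 = on top of a tooth, 0.50 = tipped up clear (end stop). An over-centre spring holds it at either end: above 0.33 it goes up and stays, below it goes down until the nose meets what is under it. Takes about 7 N on the tail, 4 N on the nose end. Forward turning makes it ride up each ramp and drop behind the face.
- pawl_tail (a point): middle of the top of the pawl's tail pad, 41 mm outward (rig +y) of the hinge pin; 60 mm above the bench when the pawl is down, about 20 mm lower when the nose is up. Press straight down here to tip the nose up. 20 mm of clear space lie under it.
- pawl_nose (a point): top of the pawl's nose end, 40 mm from the hinge pin toward the spindle; 60 mm above the bench when the pawl is down, about 19 mm higher when tipped up. Press straight down here to put the pawl in.
- stop_hub: plate under the deck, out of sight, that carries the hidden stop; origin and axes as the rig's (they do not tell the stop's angle).
- deck_lug: lug under the deck, out of sight, that meets the hidden stop; fixed to the deck, origin on the spindle axis at bench height, turns with the deck.
- stair: wooden model stair, 84 x 64 x 48 mm, glued to the middle of the deck (top 94 mm above the bench, nothing of it further than 55 mm from the axis); origin in the middle of its underside.
- bronze_jar: screw-lid jar, 48 mm across, 66 mm tall, standing loose near the base board; origin in the middle of its underside, z axis up.
- ink_dropper: dropper bottle, 34 mm across, 96 mm tall, standing loose near the base board; origin in the middle of its underside, z axis up.

How it is judged (in metres and radians):
On the way, in this order (a step that is already met when the one before it is completed fails the run):
1. the pawl is tipped up clear of the teeth (value of joint pawl above 0.42 rad), for 0.2 s.
2. the deck is pushed back against its hidden stop with the pawl still clear (contact force between deck_lug and stop_hub above 1.5 N and value of joint pawl above 0.35 rad), for 0.1 s.
At the end, for the whole second after the job is handed in: the pawl is down behind a tooth (tilt below 0.06 rad), the deck stands at less than 1.05 rad and is at rest (value of joint pawl below 0.06 rad and value of joint deck below 1.05 rad and velocity of joint deck between -0.05 and 0.05 rad/s); the robot touches nothing.
It fails at once if the model stair is touched by the robot (contact force between stair and the fingers above 1 N or contact force between stair and the arm above 1 N).
It fails at once if the jar or the dropper bottle is moved more than 20 mm or tipped (distance of any of bronze_jar, ink_dropper from where it was at the start of the episode above 0.02 m or angle between any of bronze_jar, ink_dropper's own z axis and vertical above 0.5 rad).
It also fails if it takes over 67 s, if anything falls off the work surface, if the arm or the gripper's body presses on something with over 40 N, if the wrist force passes 120 N, or if a joint passes its speed limit or range.

## Robot

A 6-joint arm with a two-finger parallel gripper is mounted at the origin on a cart in front of the work surface, level with it; the furniture and walls round the work are solid. World frame = base frame: x ahead of the robot, y to its left, z up, the work surface at z = 0. Lengths are in mm, angles in degrees, forces in N, time in s.
With the tool pointing down it reaches from about 275 to 975 mm from the base axis. Payload 8.4 kg.
Tool frame: the origin (TCP) lies at the very end of the fingers, on their centre line; the grasp point (between the pads) lies grip_point_offset behind it (grip_point_offset is the distance from the TCP to the grasp point, in mm); z points along the fingers, x is the direction in which the jaws open and shut, and the axes are right-handed (so a half turn about z gives the same grasp; the last joint's range is limited). The gripper opens to 92 mm and grips with 3 to 60 N. Pads are 20 mm wide; open, the fingers measure 128 mm over their backs; the gripper's body (75 mm by 189 mm) begins 69 mm behind the grasp point.
Start: joints at [72.284, 20.225, 93.587, -0, 66.188, -0.138], TCP at [188.754, 595.818, 214.583] pointing down, gripper open.
Joint ranges: [-150.9, 150.9], [-52.94, 120.26], [3.33, 152.33], [-74.26, 254.26], [0, 154.13], [-172.89, 172.89]. Speed limits (degrees/s): [127.2, 127.2, 159.86, 180, 180, 180].

## Interface

Orientations are given as a 3x3 rotation matrix whose columns are the frame's x, y, z axes.
In Python, from station import read_state, read_camera, get_calibration, finish_job, grip_point_offset gives the robot as it stands.
- The arm moves only by the shell command python3 -m inch 'ROWS' [FORCE]. ROWS is JSON, one flat list of numbers, 7 for each row, row after row: the shift along the tool's x, y, z in cm, then the turn, a rotation vector about the tool's x, y, z in degrees, then the opening in per cent of the stroke, from 0 (shut) to 100 (fully open). In form: [tx, ty, tz, ax, ay, az, fingers, tx, ty, tz, ax, ay, az, fingers, ...]. A call has 1 to 10 rows; each row shifts and turns the commanded pose from where the row before left it, along the tool's axes as they then stand; what a row does not reach is not made up. A row lasts 1/8 s, in which the tool goes at most 62.5 mm and 10.7 degrees, less where a joint would pass 70% of its speed; a pose out of reach is approached as far as the arm can. A call is refused whole if a number of a shift passes 6.25 or a number of a turn 10.7, either way. A call with a gripper value outside its range is refused whole. The fingers move at their own pace and stop on an object; FORCE is the grip in N (left out, the last holds). Time passes only in rows, so rows that do not move let the fingers close. It gives the time, the measured TCP pose, the force and the opening at its end, in the units of the state.
- read_state(): the state, without advancing time (a new reading comes with each control period).
- read_camera(name): name is "scene" or "top"; returns the picture (480x640x3 uint8, red, green, blue); there is no depth.
- get_calibration(name): a dict with "fx", "fy", "cx", "cy" (pixels), "cam_to_world" (4x4, takes a point from camera to world coordinates). Camera axes: x right, y up, looking along -z (the intrinsics and any distortion apply to the point x, -y, -z); pixel columns grow to the right and rows downward; lengths in mm; the calibration is good to about 2 mm. A picture is of the moment at which its call begins. get_calibration takes no time and is no camera call.
- finish_job(): hands the job in, once; it reports no verdict.
The state is a dict: "time_s": time; "joint_pos": joint angles; "joint_velocities": joint speeds; "joint_efforts": joint torques, N m; "tcp_pos": TCP position; "ee_rot": TCP orientation; "wrist_force": force on the tool from outside, world axes, zero at the start; "ft_torque": the same for the moment, N m; "width": opening from 0.0 (shut) to 1.0 (fully open).
Only numpy, scipy, OpenCV 4.12 (cv2) and the standard library are available. Lean on these libraries where they do the work, as an engineer would, in place of code of your own. Each camera call takes 0.05 s, during which the arm holds its last target.

## Working session

There is one attempt and no reset: what is moved stays moved. The work goes in short steps, Python scripts to look and compute and a shell command to move; the robot and the scene stay as the last step left them, time stands still between calls to the robot, and variables do not carry over. Pictures are saved under pics/ and viewed, and the job is handed in when it is done.

```bash
mkdir -p pics; ls; python3 - <<'E'
from station import *
import cv2, numpy as np
s=read_state(); print(s); print(grip_point_offset)
for n in("scene","top"):
    c=get_calibration(n); print(n,{k:(np.round(v,3).tolist() if k=="cam_to_world" else v) for k,v in c.items()})
    im=read_camera(n); cv2.imwrite(f"pics/{n}0.png",im[:,:,::-1])
E
```

```text
pics
{'time_s': 0.0, 'joint_pos': array([ 7.22839149e+01,  2.02614362e+01,  9.36292554e+01, -1.18257509e-03,
        6.61880468e+01, -1.36732937e-01]), 'joint_velocities': array([-0.0003814 , -0.04097787, -0.02954344,  0.05833918,  0.03607502,
       -0.0240402 ]), 'joint_efforts': array([ 5.29849076e-04, -5.93835104e+01, -3.34214973e+01,  6.99249096e-02,
        2.34279817e-02, -1.96694823e-04]), 'tcp_pos': array([188.6125744 , 595.33600554, 213.87380869]), 'ee_rot': array([[ 3.02018136e-01,  9.53302096e-01, -4.00196135e-04],
       [ 9.53301189e-01, -3.02018400e-01, -1.31481922e-03],
       [-1.37428652e-03,  1.55917987e-05, -9.99999056e-01]]), 'wrist_force': array([0.72493672, 0.78787656, 0.00436293]), 'ft_torque': array([-0.03242708,  0.044453  , -0.00521587]), 'width': 1.0006758895662364}
18.700000000000003
scene {'fx': 565.5177001148929, 'fy': 565.5177001148929, 'cx': 324.4345218407339, 'cy': 232.92603247371392, 'cam_to_world': [[0.897, 0.231, -0.377, 140.831], [-0.442, 0.424, -0.791, -683.477], [-0.022, 0.876, 0.482, 608.641], [0.0, 0.0, 0.0, 1.0]]}
top {'fx': 452.9697112305561, 'fy': 452.9697112305561, 'cx': 315.5071868687756, 'cy': 244.07288015569947, 'cam_to_world': [[0.009, 0.998, -0.066, 520.463], [-1.0, 0.008, -0.009, 157.417], [-0.008, 0.066, 0.998, 1038.036], [0.0, 0.0, 0.0, 1.0]]}
```

View pics/scene0.png

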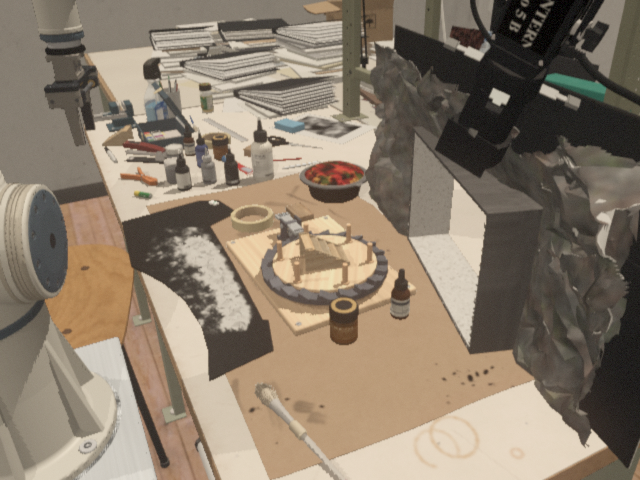

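View pics/top0.png

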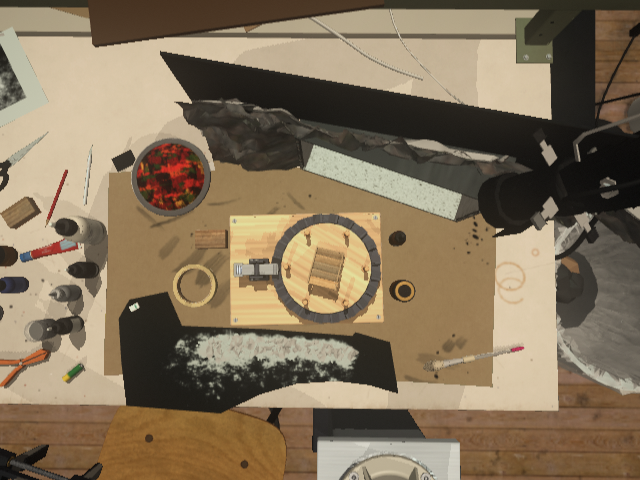

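The top view shows the deck centred near (327,270), the pawl at (256,269), the dropper at (397,238) and the jar at (403,291). I'll zoom in before measuring.

```bash
python3 - <<'E'
import cv2
im=cv2.imread("pics/top0.png")[200:335,220:425]
cv2.imwrite("pics/topz.png",cv2.resize(im,None,fx=3.9,fy=3.9,interpolation=cv2.INTER_CUBIC))
im=cv2.imread("pics/scene0.png")[190:350,220:430]
cv2.imwrite("pics/scenez.png",cv2.resize(im,None,fx=3.7,fy=3.7,interpolation=cv2.INTER_CUBIC))
E
```

```text
(no output)
```

View pics/topz.png

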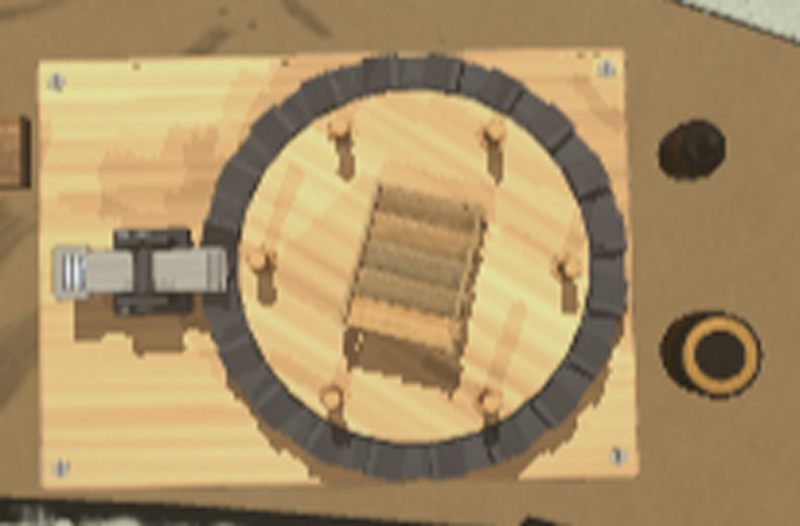

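View pics/scenez.png

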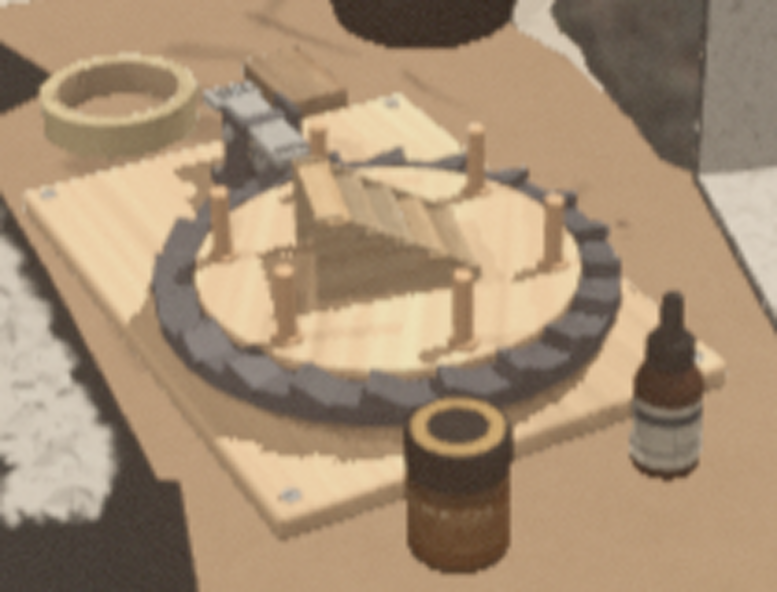

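```bash
cat > h.py <<'E'
import numpy as np
from station import *
def proj(n,P):
    c=get_calibration(n); M=np.linalg.inv(np.array(c["cam_to_world"],float))
    P=np.atleast_2d(P); q=P@M[:3,:3].T+M[:3,3]
    return np.c_[c["fx"]*q[:,0]/-q[:,2]+c["cx"], c["fy"]*-q[:,1]/-q[:,2]+c["cy"]]
def ray(n,uv,z):
    c=get_calibration(n); T=np.array(c["cam_to_world"],float)
    out=[]
    for u,v in np.atleast_2d(uv):
        d=T[:3,:3]@np.array([(u-c["cx"])/c["fx"],-(v-c["cy"])/c["fy"],-1]); o=T[:3,3]
        out.append((o+d*(z-o[2])/d[2]))
    return np.array(out)
E
python3 - <<'E'
from h import *
from scipy.optimize import least_squares
zt=lambda a:(np.array(a)+.5)/3.9-.5+[220,200]
zs=lambda a:(np.array(a)+.5)/3.7-.5+[220,190]
pt=zt([(341,130),(494,130),(567,265),(490,398),(333,398),(262,260)])
ct=zt([(38,62),(623,50),(637,478),(42,488)])
ps=zs([(476,126),(553,198),(463,272),(285,268),(220,190),(319,130)])
cs=zs([(398,97),(722,358),(283,525),(27,195)])
W=ray("top",pt,85); print("pegs",W.round(1)); print("centre",W.mean(0).round(1),np.linalg.norm(W-W.mean(0),axis=1).round(1))
C=ray("top",ct,16); print(C.round(1))
Ws=ray("scene",ps,85); print("scene pegs",Ws.round(1),Ws.mean(0).round(1),np.linalg.norm(Ws-Ws.mean(0),axis=1).round(1)); print(ray("scene",cs,16).round(1))
# rig corners: top image left = +y world => pawl (+y rig). ct order: left-top(+x,+y), right-top(+x,-y), right-bottom(-x,-y), left-bottom
corn=np.array([(125,218,16),(125,-128,16),(-125,-128,16),(-125,218,16)])
def R(t): return np.array([[np.cos(t),-np.sin(t),0],[np.sin(t),np.cos(t),0],[0,0,1]])
def model(p):
    x,y,t,q=p
    k=np.arange(6); A=q-k*np.pi/3
    P=np.c_[85*np.cos(A),85*np.sin(A),85+0*A]
    return P@R(t).T+[x,y,0], corn@R(t).T+[x,y,0]
def res(p):
    P,C=model(p); return np.r_[(proj("top",P)-pt).ravel(),(proj("top",C)-ct).ravel(),(proj("scene",P)-ps).ravel(),(proj("scene",C)-cs).ravel()]
c=W.mean(0)
s=least_squares(res,[c[0],c[1],0,np.arctan2(W[0,1]-c[1],W[0,0]-c[0])])
print(s.x, np.abs(s.fun).max(), s.fun.reshape(-1,2).round(1).tolist())
x,y,t,q=s.x
print("yaw deg",np.degrees(t),"q mod 60deg:",[q+k*np.pi/3 for k in range(-3,4)])
f=lambda P:(R(t)@np.array(P)+[x,y,0]).round(1)
for n,P in dict(pin=(0,150,56),tail=(0,191,60),nose=(0,110,60)).items(): print(n,f(P),proj("top",f(P)).round(1),proj("scene",f(P)).round(1))
# jar / dropper tops
print("jar",ray("top",zt([(719,354)]),66),ray("scene",zs([(460,430)]),66)); print("drop",ray("top",zt([(705,145)]),90),ray("scene",zs([(673,298)]),96))
E
```

```text
pegs [[607.2 184.1  85. ]
 [607.8 101.3  85. ]
 [535.2  61.7  85. ]
 [463.7 102.8  85. ]
 [462.9 186.9  85. ]
 [536.5 226.   85. ]]
centre [535.5 143.8  85. ] [82.2 83.9 82.1 82.7 84.5 82.2]
[[651.8 363.2  16. ]
 [661.5  22.4  16. ]
 [414.8  14.5  16. ]
 [405.8 355.6  16. ]]
scene pegs [[609.1 187.   85. ]
 [606.3 100.7  85. ]
 [533.7  60.2  85. ]
 [460.9 103.5  85. ]
 [462.1 188.2  85. ]
 [533.4 223.1  85. ]] [534.3 143.8  85. ] [86.4 84.  83.6 83.7 84.7 79.3]
[[646.5 358.8  16. ]
 [661.   25.6  16. ]
 [414.3   7.7  16. ]
 [404.3 350.8  16. ]]
[5.34755140e+02 1.43946293e+02 3.32939108e-02 4.79702486e-01] 3.0070062515774225 [[-0.7, -0.8], [0.3, -0.0], [1.3, 0.7], [0.3, 1.4], [-0.1, 0.6], [-1.4, 0.4], [-1.2, -0.3], [1.0, -1.1], [1.2, 0.3], [-1.0, 1.4], [0.2, 0.3], [0.8, -0.2], [0.4, 0.3], [0.2, 0.4], [-0.1, 0.3], [-0.2, -1.5], [0.9, -1.8], [3.0, 1.1], [-1.1, -1.4], [-1.7, -1.2]]
yaw deg 1.9076005736541937 q mod 60deg: [np.float64(-2.661890167443192), np.float64(-1.614692616246594), np.float64(-0.5674950650499963), np.float64(0.4797024861466014), np.float64(1.5269000373431991), np.float64(2.5740975885397965), np.float64(3.6212951397363944)]
pin [529.8 293.9  56. ] [[256.4 269.3]] [[290.8 223.5]]
tail [528.4 334.8  60. ] [[237.2 269.8]] [[282.6 214.1]]
nose [531.1 253.9  60. ] [[274.7 268.9]] [[299.  229.6]]
jar [[487.63004389 -23.35352603  66.        ]] [[485.77590093 -26.8751974   66.        ]]
drop [[600.22042452 -11.82395069  90.        ]] [[598.48969093 -19.86116119  96.        ]]
```

```bash
python3 - <<'E'
from h import *
B=ray("scene",[(475,350),(415,237),(525,345)],0); print(B.round())
# top above B0: find z such that projection hits row 215
for z in (100,150,200,250,300):
    print(z,proj("scene",B[0]+[0,0,z]).round(),proj("top",B[0]+[0,0,z]).round(),proj("scene",B[1]+[0,0,z]).round(),proj("top",B[1]+[0,0,z]).round())
E
python3 - <<'E'
import cv2
im=cv2.imread("pics/scene0.png")[90:400,330:640]
cv2.imwrite("pics/sz2.png",cv2.resize(im,None,fx=1.9,fy=1.9))
im=cv2.imread("pics/top0.png")[40:260,160:580]
cv2.imwrite("pics/tz2.png",cv2.resize(im,None,fx=1.9,fy=1.9))
E
```

```text
[[ 658. -151.    0.]
 [ 784.  204.    0.]
 [ 737. -179.    0.]]
100 [[482. 299.]] [[468. 209.]] [[418. 196.]] [[298. 149.]]
150 [[486. 271.]] [[477. 206.]] [[419. 173.]] [[297. 142.]]
200 [[490. 242.]] [[486. 202.]] [[420. 151.]] [[296. 134.]]
250 [[494. 211.]] [[496. 197.]] [[422. 127.]] [[295. 125.]]
300 [[498. 178.]] [[508. 192.]] [[423. 102.]] [[293. 116.]]
```

View pics/tz2.png

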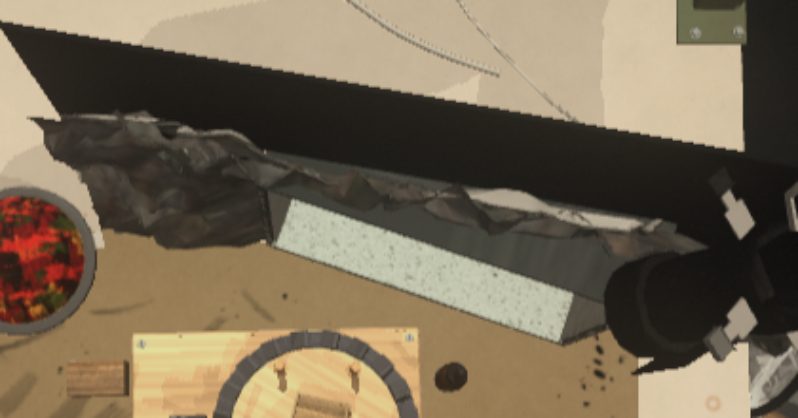

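View pics/sz2.png

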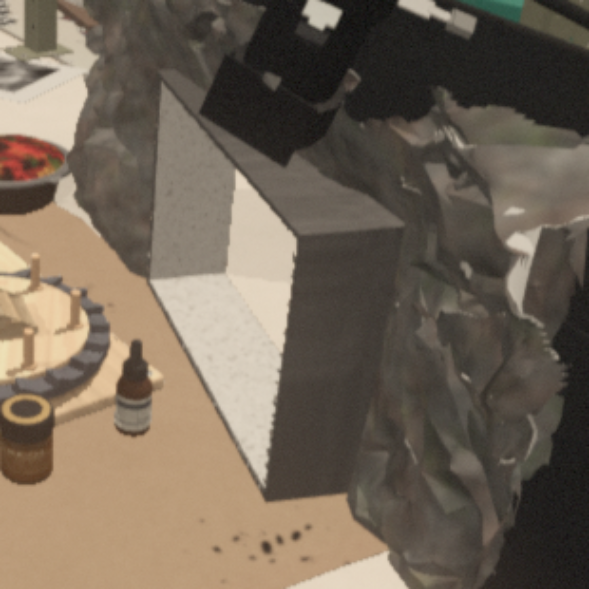

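```bash
cat >> h.py <<'E'
from scipy.spatial.transform import Rotation as Ro
C0=np.array([535.3,143.9]); YAW=1.75
def rig(r,ang_deg,z):  # polar rig -> world
    a=np.radians(ang_deg+YAW); return np.array([C0[0]+r*np.cos(a),C0[1]+r*np.sin(a),z])
def plan(p,az,n,fing):
    s=read_state(); P=np.array(s["tcp_pos"]); Rm=np.array(s["ee_rot"])
    a=np.radians(az); X=np.array([np.cos(a),np.sin(a),0]); Z=np.array([0,0,-1.]); T=np.c_[X,np.cross(Z,X),Z]
    rv=Ro.from_matrix(Rm.T@T).as_rotvec(degrees=True)
    d=(np.array(p)-P)/n; rows=[]
    cur=Rm
    for i in range(n):
        t=cur.T@d/10; rows.append([round(v,2) for v in t]+[round(v/n,2) for v in rv]+[fing])
        cur=cur@Ro.from_rotvec(rv/n,degrees=True).as_matrix()
    print("from",P.round(1),"dist/row",np.linalg.norm(d).round(1)); print(",  ".join(",".join(f"{v:g}" for v in r) for r in rows))
E
python3 - <<'E'
from h import *
print(rig(191,90,60),rig(110,90,60),rig(85,-32.5,85))
plan(np.r_[rig(191,90,0)[:2],110],YAW,9,0)
E
```

```text
[529.46714398 334.81091585  60.        ] [531.94076355 253.84869499  60.        ] [608.34954498 100.44008768  85.        ]
from [188.6 595.4 213.9] dist/row 49.1
-1.61,4.48,1.16,0,0.01,7.85,0,  -0.99,4.66,1.16,0,0.01,7.85,0,  -0.34,4.75,1.16,0,0.01,7.85,0,  0.31,4.76,1.16,0,0.01,7.85,0,  0.96,4.67,1.16,0,0.01,7.85,0,  1.59,4.5,1.15,0,0.01,7.85,0,  2.19,4.24,1.15,0,0.01,7.85,0,  2.74,3.9,1.15,0,0.01,7.85,0,  3.25,3.49,1.15,0,0.01,7.85,0
```

```bash
python3 -m inch '[-1.61,4.48,1.16,0,0,7.85,0, -0.99,4.66,1.16,0,0,7.85,0, -0.34,4.75,1.16,0,0,7.85,0, 0.31,4.76,1.16,0,0,7.85,0, 0.96,4.67,1.16,0,0,7.85,0, 1.59,4.5,1.15,0,0,7.85,0, 2.19,4.24,1.15,0,0,7.85,0, 2.74,3.9,1.15,0,0,7.85,0, 3.25,3.49,1.15,0,0,7.85,0, 0,0,0,0,0,0,0]' 30
python3 -m inch '[0,0,0,0,0,0,0, 0,0,0,0,0,0,0]'
python3 - <<'E'
from h import *
s=read_state();print(s["wrist_force"],s["width"])
import cv2
for n in("scene","top"):
    cv2.imwrite(f"pics/{n}1.png",read_camera(n)[:,:,::-1])
im=cv2.imread("pics/scene1.png")[110:330,180:430]
cv2.imwrite("pics/s1z.png",cv2.resize(im,None,fx=2.7,fy=2.7))
plan(np.r_[rig(191,90,0)[:2],66],YAW,2,0)
E
```

```text
time_s: 1.35
tcp_pos: [531.1, 332.9, 109.3]
ee_rot: [[1.0, 0.026, -0.001], [0.026, -1.0, -0.001], [-0.001, 0.001, -1.0]]
wrist_force: [-0.9, 0.4, -0.0]
width: 0.007
time_s: 1.6
tcp_pos: [528.8, 336.2, 110.9]
ee_rot: [[0.999, 0.033, -0.0], [0.033, -0.999, 0.0], [-0.0, -0.0, -1.0]]
wrist_force: [-0.4, -0.5, 1.0]
width: 0.004
[-0.42176221 -0.46076635  0.98609137] 0.004143972042305504
from [528.9 336.2 110.9] dist/row 22.5
0.02,0.07,2.25,-0.01,-0.01,0.07,0,  0.02,0.07,2.25,-0.01,-0.01,0.07,0
```

View pics/s1z.png

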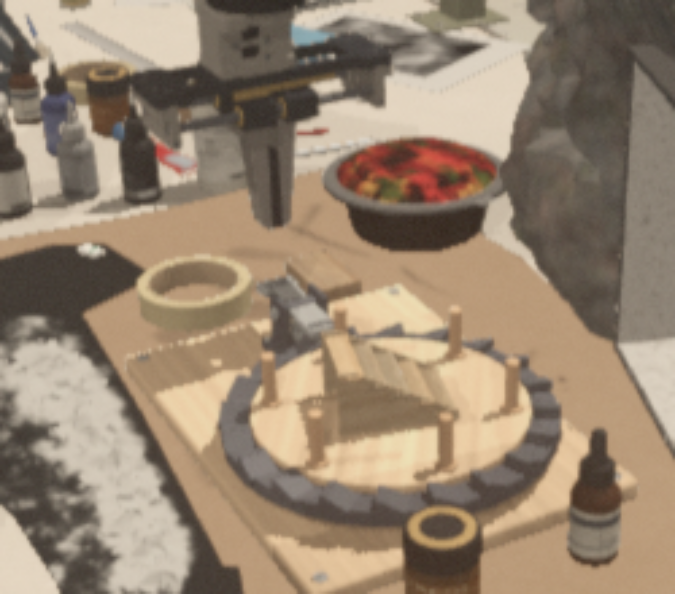

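The scene view shows the shut fingers directly above the tail pad. Its crop position is about (275,220), with the pad at (280,290). Next I press down.

```bash
python3 -m inch '[0.02,0.07,2.2,0,0,0,0, 0.02,0.07,2.2,0,0,0,0, 0,0,0,0,0,0,0]'
python3 -m inch '[0,0,0.5,0,0,0,0, 0,0,0.5,0,0,0,0, 0,0,0,0,0,0,0]'
python3 -m inch '[0,0,0.4,0,0,0,0, 0,0,0.4,0,0,0,0, 0,0,0,0,0,0,0]'
```

```text
time_s: 2.08
tcp_pos: [528.6, 333.8, 65.4]
ee_rot: [[0.999, 0.032, -0.002], [0.032, -0.999, -0.001], [-0.002, 0.001, -1.0]]
wrist_force: [0.3, -0.5, -0.0]
width: 0.002
time_s: 2.45
tcp_pos: [530.7, 334.8, 57.7]
ee_rot: [[1.0, 0.031, 0.002], [0.031, -1.0, 0.001], [0.002, -0.001, -1.0]]
wrist_force: [-0.3, 1.6, 5.6]
width: 0.004
time_s: 2.82
tcp_pos: [530.1, 333.9, 48.5]
ee_rot: [[1.0, 0.031, 0.0], [0.031, -1.0, -0.0], [0.0, 0.0, -1.0]]
wrist_force: [0.7, 0.3, -0.3]
width: 0.005
```

```bash
python3 -m inch '[0,0,0.3,0,0,0,0, 0,0,0.3,0,0,0,0, 0,0,0,0,0,0,0]'
python3 -m inch '[0,0,0.2,0,0,0,0, 0,0,0,0,0,0,0]'
python3 -m inch '[0,0,-2,0,0,0,0, 0,0,-4,0,0,0,0, 0,0,-2,0,0,0,30, 0,0,0,0,0,0,30]'
python3 - <<'E'
from h import *
import cv2
im=read_camera("scene")[:,:,::-1]; cv2.imwrite("pics/scene2.png",im)
cv2.imwrite("pics/s2z.png",cv2.resize(im[150:350,220:430],None,fx=3,fy=3))
E
```

```text
time_s: 3.2
tcp_pos: [530.4, 334.0, 43.5]
ee_rot: [[1.0, 0.031, 0.0], [0.031, -1.0, 0.0], [0.0, -0.0, -1.0]]
wrist_force: [-2.7, -1.0, 9.8]
width: 0.004
time_s: 3.45
tcp_pos: [530.7, 334.2, 42.7]
ee_rot: [[1.0, 0.031, 0.001], [0.031, -1.0, 0.001], [0.001, -0.001, -1.0]]
wrist_force: [-4.6, -2.8, 21.9]
width: 0.002
time_s: 3.95
tcp_pos: [531.0, 334.5, 122.1]
ee_rot: [[1.0, 0.031, 0.003], [0.031, -1.0, 0.002], [0.003, -0.002, -1.0]]
wrist_force: [0.2, -0.0, 0.8]
width: 0.204
```

View pics/s2z.png

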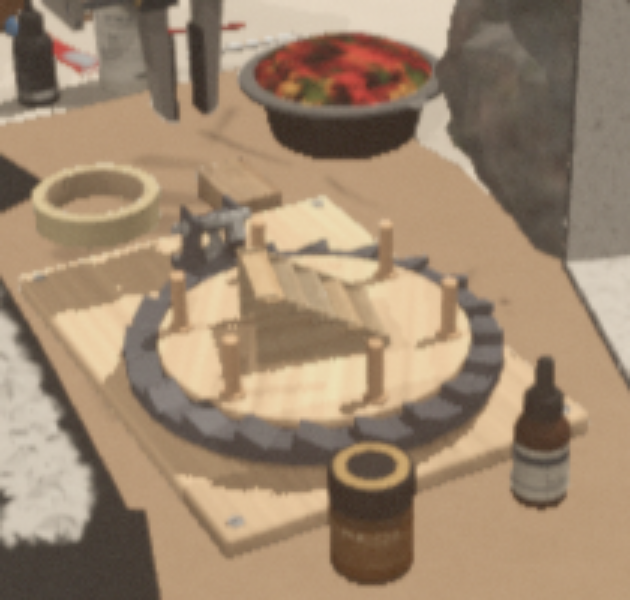

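The picture shows the pawl tipped up: in the crop its nose is raised at (235,213), the tail is low, and nothing else has moved. Next I go to the peg at about -32° and straddle it.

```bash
python3 - <<'E'
from h import *
plan(rig(85,-32.5,130),YAW-32.5+90,7,30)
E
```

```text
from [530.2 334.  120.7] dist/row 35.2
1.01,3.37,-0.13,-0,-0.01,-8.21,30,  0.52,3.48,-0.13,-0,-0.01,-8.21,30,  0.02,3.52,-0.13,-0,-0.01,-8.21,30,  -0.48,3.48,-0.13,-0,-0.01,-8.21,30,  -0.98,3.38,-0.13,-0,-0.01,-8.21,30,  -1.45,3.21,-0.13,-0,-0.01,-8.21,30,  -1.89,2.97,-0.13,-0,-0.01,-8.21,30
```

```bash
python3 -m inch '[1.01,3.37,-0.13,0,0,-8.2,30, 0.52,3.48,-0.13,0,0,-8.2,30, 0.02,3.52,-0.13,0,0,-8.2,30, -0.48,3.48,-0.13,0,0,-8.2,30, -0.98,3.38,-0.13,0,0,-8.2,30, -1.45,3.21,-0.13,0,0,-8.2,30, -1.89,2.97,-0.13,0,0,-8.2,30, 0,0,0,0,0,0,30, 0,0,0,0,0,0,30]'
python3 - <<'E'
from h import *
import cv2
for n in("scene","top"):
    im=read_camera(n)[:,:,::-1]; cv2.imwrite(f"pics/{n}3.png",im)
    if n=="scene": cv2.imwrite("pics/s3z.png",cv2.resize(im[150:350,220:430],None,fx=3,fy=3))
plan(rig(85,-32.5,90),YAW-32.5+90,2,30)
E
```

```text
time_s: 5.12
tcp_pos: [607.3, 100.6, 128.4]
ee_rot: [[0.515, 0.857, -0.002], [0.857, -0.515, 0.0], [-0.001, -0.002, -1.0]]
wrist_force: [0.8, -0.7, 0.3]
width: 0.301
from [607.4 101.2 129. ] dist/row 19.5
-0.01,0.06,1.95,-0.03,0.02,-0.05,30,  -0.01,0.06,1.95,-0.03,0.02,-0.05,30
```

View pics/s3z.png

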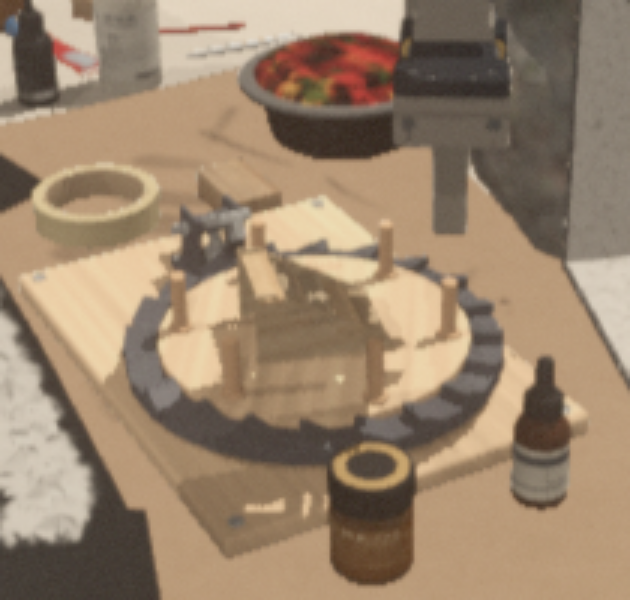

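View pics/top3.png

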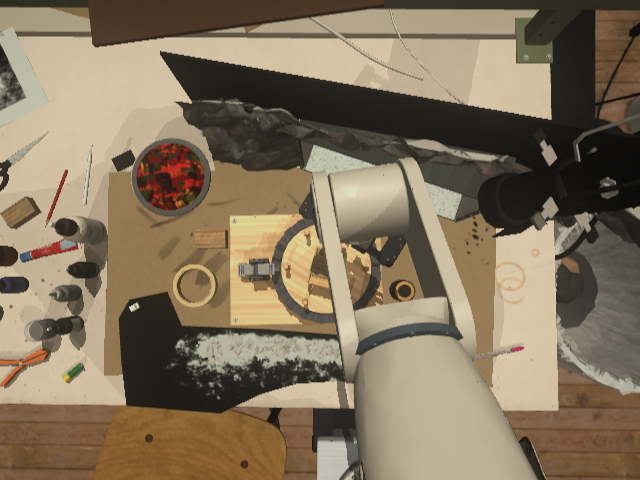

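The scene crop shows the fingers at (450,190), directly above the peg at (450,290). I'll lower in steps and watch the force.

```bash
python3 -m inch '[0,0.06,1.9,0,0,0,30, 0,0.06,1.9,0,0,0,30, 0,0,0,0,0,0,30]'
python3 -m inch '[0,0,0.8,0,0,0,30, 0,0,0.8,0,0,0,30, 0,0,0.8,0,0,0,30, 0,0,0.8,0,0,0,30, 0,0,0,0,0,0,30]'
python3 - <<'E'
from h import *
import cv2
im=read_camera("scene")[:,:,::-1]
cv2.imwrite("pics/s4z.png",cv2.resize(im[150:350,220:430],None,fx=3,fy=3))
s=read_state(); print(s["wrist_force"].round(1),s["joint_pos"].round(1))
E
```

```text
time_s: 5.6
tcp_pos: [607.3, 99.6, 89.0]
ee_rot: [[0.512, 0.859, -0.004], [0.859, -0.512, -0.001], [-0.003, -0.003, -1.0]]
wrist_force: [0.5, -1.0, -0.2]
width: 0.3
time_s: 6.22
tcp_pos: [608.7, 99.6, 58.9]
ee_rot: [[0.512, 0.859, -0.001], [0.859, -0.512, -0.0], [-0.001, -0.001, -1.0]]
wrist_force: [0.4, -0.9, 0.7]
width: 0.3
[0.1 0.3 1. ] [  9.2  29.8 101.2   0.   49.1 -50. ]
```

View pics/s4z.png

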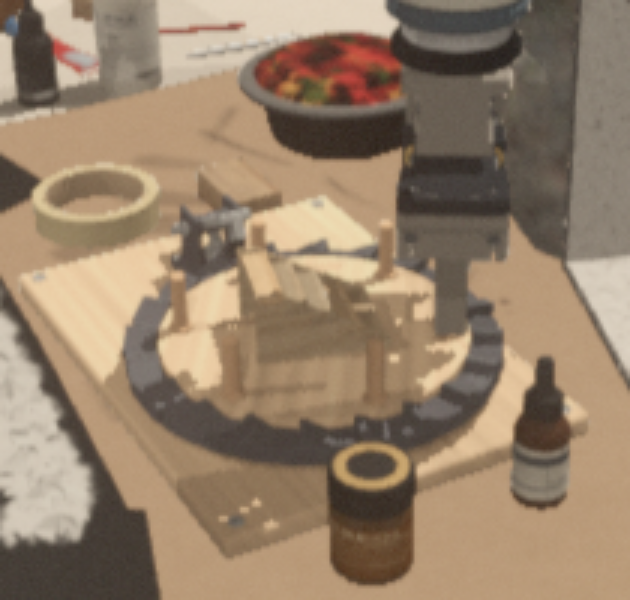

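```bash
python3 -m inch '[-0.74,-0.03,0,0,0,5,30, -0.74,-0.03,0,0,0,5,30, -0.74,-0.03,0,0,0,5,30, -0.74,-0.03,0,0,0,5,30, -0.74,-0.03,0,0,0,5,30, -0.74,-0.03,0,0,0,5,30, -0.74,-0.03,0,0,0,5,30, -0.74,-0.03,0,0,0,5,30, 0,0,0,0,0,0,30]'
cat > st.py <<'E'
from h import *
s=read_state(); p=s["tcp_pos"]; d=p[:2]-C0
a=np.degrees(np.arctan2(d[1],d[0]))-YAW; X=s["ee_rot"][:,0]
print("r",np.hypot(*d).round(1),"ang",a.round(1),"az-tang",((np.degrees(np.arctan2(X[1],X[0]))-YAW-90-a+180)%360-180).round(1),"z",p[2].round(1))
t=np.radians(a+YAW+90); tv=np.array([np.cos(t),np.sin(t)]); f=s["wrist_force"]; print("Ftang ccw",(f[:2]@tv).round(1),"F",f.round(1),"t",s["time_s"])
E
python3 st.py
```

```text
time_s: 7.4
tcp_pos: [564.4, 62.8, 60.1]
ee_rot: [[0.944, 0.329, 0.001], [0.329, -0.944, 0.0], [0.001, 0.0, -1.0]]
wrist_force: [1.1, -0.1, -0.8]
width: 0.304
r 86.2 ang -72.0 az-tang -0.6 z 60.1
Ftang ccw 1.0 F [ 1.1 -0.1 -0.8] t 7.4
```

```bash
python3 - <<'E'
from h import *
import cv2
im=read_camera("scene")[:,:,::-1]
cv2.imwrite("pics/s5z.png",cv2.resize(im[150:350,220:430],None,fx=3,fy=3))
E
```

```text
(no output)
```

View pics/s5z.png

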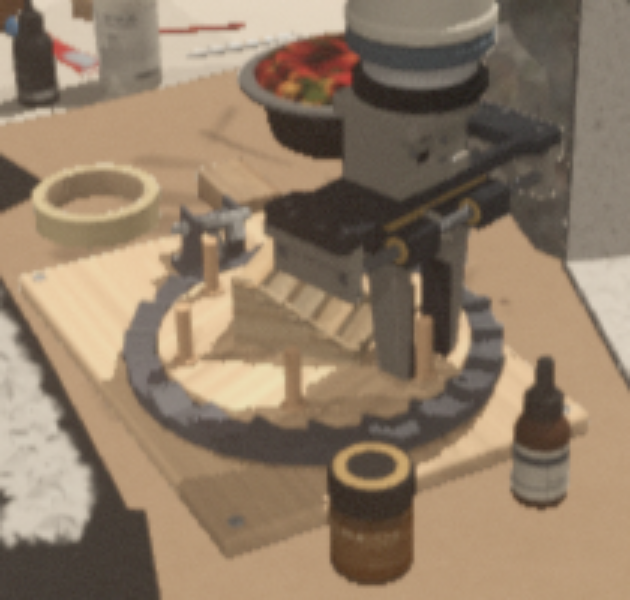

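The deck is turning: the peg sits at (425,345) between the fingers, the pawl is still up and the stair is clear. I'll keep going.

```bash
python3 -m inch '[-0.74,-0.03,0,0,0,5,30, -0.74,-0.03,0,0,0,5,30, -0.74,-0.03,0,0,0,5,30, -0.74,-0.03,0,0,0,5,30, -0.74,-0.03,0,0,0,5,30, -0.74,-0.03,0,0,0,5,30, -0.74,-0.03,0,0,0,5,30, -0.74,-0.03,0,0,0,5,30, 0,0,0,0,0,0,30]'; python3 st.py
python3 -m inch '[-0.74,-0.03,0,0,0,5,30, -0.74,-0.03,0,0,0,5,30, -0.74,-0.03,0,0,0,5,30, -0.74,-0.03,0,0,0,5,30, -0.74,-0.03,0,0,0,5,30, 0,0,0,0,0,0,30]'; python3 st.py
```

```text
time_s: 8.57
tcp_pos: [506.4, 63.5, 60.0]
ee_rot: [[0.935, -0.354, 0.0], [-0.354, -0.935, -0.0], [0.0, -0.0, -1.0]]
wrist_force: [-0.3, -0.3, 0.4]
width: 0.299
r 85.4 ang -111.5 az-tang -0.9 z 60.0
Ftang ccw -0.2 F [-0.3 -0.3  0.4] t 8.575
time_s: 9.32
tcp_pos: [475.5, 83.8, 59.8]
ee_rot: [[0.699, -0.715, -0.0], [-0.715, -0.699, 0.0], [-0.0, -0.0, -1.0]]
wrist_force: [0.5, 0.4, 0.1]
width: 0.302
r 84.8 ang -136.6 az-tang -0.8 z 59.8
Ftang ccw 0.1 F [0.5 0.4 0.1] t 9.325
```

```bash
python3 -m inch '[-0.74,-0.03,0,0,0,5,30, -0.74,-0.03,0,0,0,5,30, -0.74,-0.03,0,0,0,5,30, -0.74,-0.03,0,0,0,5,30, -0.45,-0.01,0,0,0,3,30]'; python3 st.py
for i in 1; do :; done
python3 -m inch '[-0.45,-0.01,0,0,0,3,30, -0.45,-0.01,0,0,0,3,30]'; python3 st.py
python3 -m inch '[-0.45,-0.01,0,0,0,3,30]'; python3 st.py
```

```text
time_s: 9.95
tcp_pos: [457.0, 111.9, 59.7]
ee_rot: [[0.363, -0.932, -0.001], [-0.932, -0.363, -0.001], [0.0, 0.001, -1.0]]
wrist_force: [-1.1, -3.6, 1.4]
width: 0.299
r 84.5 ang -159.5 az-tang -0.9 z 59.7
Ftang ccw 2.9 F [-1.1 -3.6  1.4] t 9.95
time_s: 10.2
tcp_pos: [454.1, 120.3, 59.7]
ee_rot: [[0.264, -0.964, -0.001], [-0.964, -0.264, -0.001], [0.0, 0.001, -1.0]]
wrist_force: [0.4, -4.1, 1.6]
width: 0.301
r 84.5 ang -165.6 az-tang -0.9 z 59.7
Ftang ccw 4.1 F [ 0.4 -4.1  1.6] t 10.2
time_s: 10.32
tcp_pos: [453.0, 124.7, 59.7]
ee_rot: [[0.214, -0.977, -0.001], [-0.977, -0.214, -0.001], [0.0, 0.001, -1.0]]
wrist_force: [-0.6, -3.7, 3.1]
width: 0.303
r 84.5 ang -168.6 az-tang -0.8 z 59.7
Ftang ccw 3.4 F [-0.6 -3.7  3.1] t 10.325
```

```bash
for_=0
python3 -m inch '[-0.3,-0.01,0,0,0,2,30, -0.3,-0.01,0,0,0,2,30]'; python3 st.py
python3 -m inch '[-0.3,-0.01,0,0,0,2,30, -0.3,-0.01,0,0,0,2,30]'; python3 st.py
```

```text
time_s: 10.58
tcp_pos: [451.9, 130.6, 59.6]
ee_rot: [[0.145, -0.989, -0.001], [-0.989, -0.145, -0.001], [0.001, 0.001, -1.0]]
wrist_force: [-1.0, -3.9, 2.3]
width: 0.303
r 84.5 ang -172.7 az-tang -0.7 z 59.6
Ftang ccw 3.7 F [-1.  -3.9  2.3] t 10.575
time_s: 10.82
tcp_pos: [451.2, 136.5, 59.6]
ee_rot: [[0.076, -0.997, -0.002], [-0.997, -0.076, -0.001], [0.001, 0.002, -1.0]]
wrist_force: [-1.7, -3.3, 1.9]
width: 0.301
r 84.5 ang -176.7 az-tang -0.7 z 59.6
Ftang ccw 3.1 F [-1.7 -3.3  1.9] t 10.825
```

```bash
python3 -m inch '[-0.3,-0.01,0,0,0,2,30, -0.3,-0.01,0,0,0,2,30]'; python3 st.py
```

```text
time_s: 11.08
tcp_pos: [450.9, 141.5, 59.5]
ee_rot: [[0.008, -1.0, -0.002], [-1.0, -0.008, -0.003], [0.003, 0.002, -1.0]]
wrist_force: [1.0, -17.8, 3.5]
width: 0.304
r 84.4 ang -180.1 az-tang -1.2 z 59.5
Ftang ccw 17.8 F [  1.  -17.8   3.5] t 11.075
```

The tangential force jumped from 3 to 18 N, so this is the stop. I'll hold it there and check that the pawl is still up.

```bash
python3 -m inch '[-0.1,0,0,0,0,0,30, 0,0,0,0,0,0,30, 0,0,0,0,0,0,30]'; python3 st.py
python3 - <<'E'
from h import *
import cv2
im=read_camera("scene")[:,:,::-1]
cv2.imwrite("pics/s6z.png",cv2.resize(im[150:350,220:430],None,fx=3,fy=3))
E
```

```text
time_s: 11.45
tcp_pos: [450.9, 141.7, 59.5]
ee_rot: [[0.009, -1.0, -0.002], [-1.0, -0.009, -0.004], [0.003, 0.002, -1.0]]
wrist_force: [0.8, -16.7, 4.5]
width: 0.298
r 84.4 ang -180.3 az-tang -1.0 z 59.5
Ftang ccw 16.8 F [  0.8 -16.7   4.5] t 11.45
```

View pics/s6z.png

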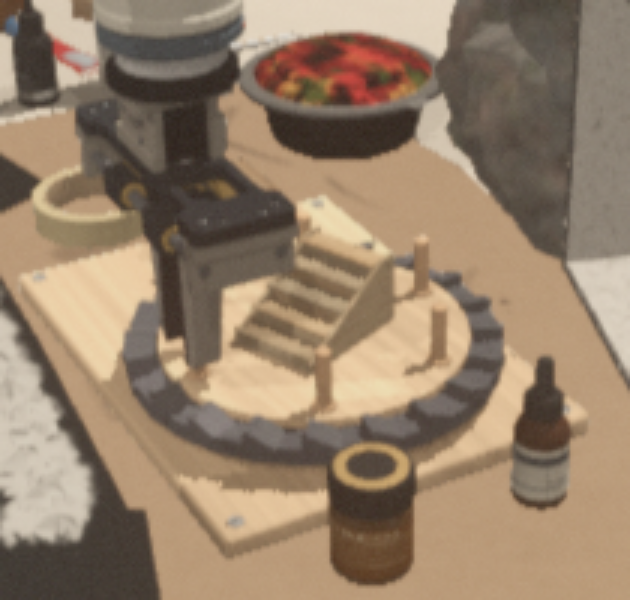

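```bash
python3 -m inch '[0.3,0,0,0,0,0,30, 0.3,0,0,0,0,0,30]'; python3 st.py
python3 -m inch '[0,0,-1.5,0,0,0,30, 0,0,-4,0,0,0,30, 0,0,-3,0,0,0,20, 0,0,0,0,0,0,0]'
python3 - <<'E'
from h import *
plan(rig(110,90,125),YAW,9,0)
E
```

```text
time_s: 11.75
tcp_pos: [451.8, 137.9, 59.7]
ee_rot: [[0.005, -1.0, 0.0], [-1.0, -0.005, 0.0], [-0.0, -0.0, -1.0]]
wrist_force: [-0.1, -0.8, -0.1]
width: 0.299
r 83.7 ang -177.6 az-tang -3.8 z 59.7
Ftang ccw 0.8 F [-0.1 -0.8 -0.1] t 11.75
time_s: 12.25
tcp_pos: [453.4, 138.7, 147.6]
ee_rot: [[0.004, -1.0, 0.005], [-1.0, -0.004, 0.002], [-0.002, -0.005, -1.0]]
wrist_force: [0.3, -0.6, -0.8]
width: 0.11
from [453.4 138.7 147.6] dist/row 15.7
-1.28,-0.88,0.26,-0.03,-0.02,-10.17,0,  -1.1,-1.09,0.26,-0.03,-0.02,-10.17,0,  -0.89,-1.27,0.26,-0.03,-0.02,-10.17,0,  -0.65,-1.4,0.26,-0.03,-0.02,-10.17,0,  -0.4,-1.5,0.26,-0.03,-0.02,-10.17,0,  -0.12,-1.54,0.26,-0.03,-0.02,-10.17,0,  0.15,-1.54,0.25,-0.03,-0.02,-10.17,0,  0.42,-1.49,0.25,-0.03,-0.02,-10.17,0,  0.68,-1.39,0.25,-0.03,-0.02,-10.17,0
```

```bash
python3 -m inch '[-1.28,-0.88,0.2,0,0,-10.17,0, -1.1,-1.09,0.2,0,0,-10.17,0, -0.89,-1.27,0.2,0,0,-10.17,0, -0.65,-1.4,0.2,0,0,-10.17,0, -0.4,-1.5,0.2,0,0,-10.17,0, -0.12,-1.54,0.2,0,0,-10.17,0, 0.15,-1.54,0.2,0,0,-10.17,0, 0.42,-1.49,0.2,0,0,-10.17,0, 0.68,-1.39,0.2,0,0,-10.17,0, 0,0,0,0,0,0,0]'
python3 -m inch '[0,0,0,0,0,0,0]'
python3 - <<'E'
from h import *
import cv2
im=read_camera("scene")[:,:,::-1]
cv2.imwrite("pics/s7z.png",cv2.resize(im[150:350,220:430],None,fx=3,fy=3))
im=read_camera("top")[:,:,::-1]
cv2.imwrite("pics/t7z.png",cv2.resize(im[200:335,220:425],None,fx=3.9,fy=3.9))
plan(rig(110,90,85),YAW,2,0)
E
```

```text
time_s: 13.5
tcp_pos: [530.0, 253.4, 125.8]
ee_rot: [[1.0, 0.03, -0.001], [0.03, -1.0, -0.0], [-0.001, 0.0, -1.0]]
wrist_force: [0.0, -0.4, 0.1]
width: 0.004
time_s: 13.62
tcp_pos: [529.5, 252.4, 126.2]
ee_rot: [[1.0, 0.026, -0.001], [0.026, -1.0, -0.001], [-0.001, 0.001, -1.0]]
wrist_force: [0.7, 0.4, -0.0]
width: 0.001
from [529.7 252.4 126.5] dist/row 20.8
0.11,-0.07,2.08,0.01,0.02,-0.1,0,  0.11,-0.07,2.08,0.01,0.02,-0.1,0
```

View pics/s7z.png

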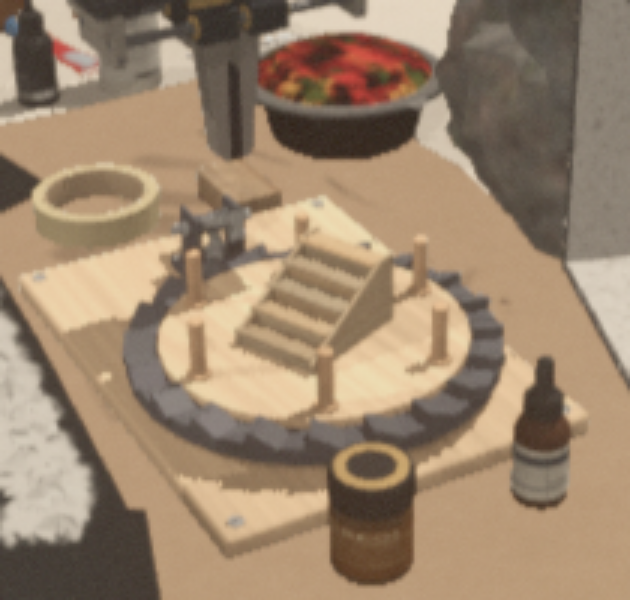

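View pics/t7z.png

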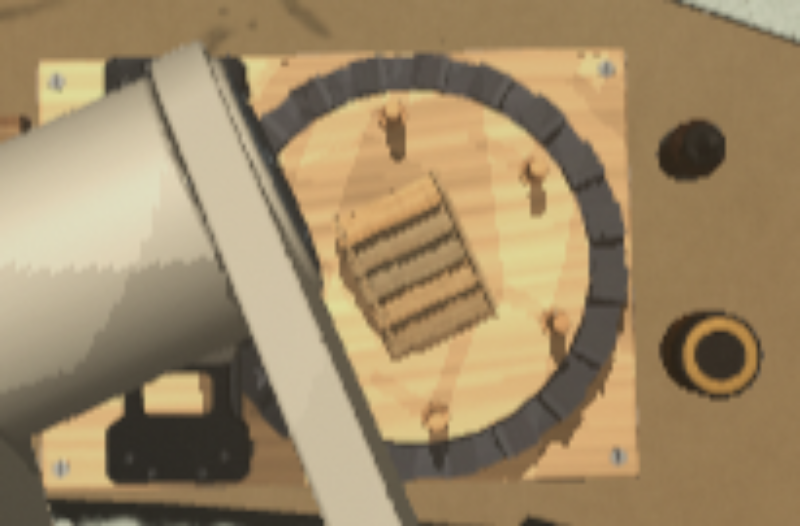

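The pictures show the pawl still up at crop (210,220), fingers above its nose end, and the jar and dropper unmoved. Next I press the nose down.

```bash
python3 -m inch '[0.1,-0.07,2,0,0,0,0, 0.1,-0.07,2,0,0,0,0, 0,0,0,0,0,0,0]'
python3 -m inch '[0,0,0.5,0,0,0,0, 0,0,0.4,0,0,0,0, 0,0,0,0,0,0,0]'
python3 -m inch '[0,0,0.4,0,0,0,0, 0,0,0,0,0,0,0]'
python3 -m inch '[0,0,0.3,0,0,0,0, 0,0,0,0,0,0,0]'
```

```text
time_s: 14.1
tcp_pos: [531.0, 253.5, 85.6]
ee_rot: [[1.0, 0.028, -0.002], [0.028, -1.0, -0.001], [-0.003, 0.001, -1.0]]
wrist_force: [0.0, -0.0, -0.5]
width: 0.001
time_s: 14.48
tcp_pos: [532.6, 254.1, 78.3]
ee_rot: [[1.0, 0.029, 0.001], [0.029, -1.0, -0.0], [0.001, 0.0, -1.0]]
wrist_force: [0.7, -2.9, 2.1]
width: 0.007
time_s: 14.72
tcp_pos: [531.9, 254.5, 73.4]
ee_rot: [[1.0, 0.029, -0.0], [0.029, -1.0, 0.0], [-0.0, -0.0, -1.0]]
wrist_force: [-0.1, -0.1, 0.6]
width: 0.002
time_s: 14.98
tcp_pos: [531.9, 254.4, 70.3]
ee_rot: [[1.0, 0.03, -0.001], [0.03, -1.0, -0.0], [-0.001, 0.0, -1.0]]
wrist_force: [-0.3, 0.2, -0.2]
width: 0.004
```

```bash
python3 -m inch '[0,0,0.3,0,0,0,0, 0,0,0,0,0,0,0]'|grep -E "tcp|wrist"
python3 -m inch '[0,0,0.3,0,0,0,0, 0,0,0,0,0,0,0]'|grep -E "tcp|wrist"
python3 -m inch '[0,0,0.2,0,0,0,0, 0,0,0,0,0,0,0]'|grep -E "tcp|wrist"
```

```text
tcp_pos: [532.0, 254.3, 67.4]
wrist_force: [-0.2, -1.1, 0.0]
tcp_pos: [532.0, 254.3, 64.4]
wrist_force: [0.2, -0.9, -0.5]
tcp_pos: [532.1, 254.3, 62.5]
wrist_force: [0.6, -0.3, -0.2]
```

```bash
python3 -m inch '[0,0,0.15,0,0,0,0, 0,0,0,0,0,0,0]'|grep -E "tcp|wrist"
python3 -m inch '[0,0,0.1,0,0,0,0, 0,0,0,0,0,0,0]'|grep -E "tcp|wrist"
python3 - <<'E'
from h import *
import cv2
im=read_camera("scene")[:,:,::-1]
cv2.imwrite("pics/s8z.png",cv2.resize(im[180:300,250:350],None,fx=5,fy=5,interpolation=cv2.INTER_CUBIC))
E
```

```text
tcp_pos: [532.1, 254.3, 61.1]
wrist_force: [-0.1, -0.9, 0.7]
tcp_pos: [532.3, 254.4, 60.4]
wrist_force: [-1.4, -0.4, 4.4]
```

View pics/s8z.png

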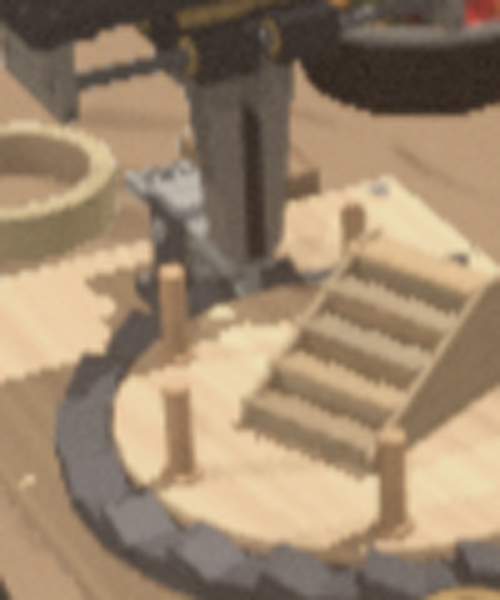

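I felt the nose firmly at z≈60.5, so the pawl is nearly or fully home. I'll now locate the pegs, then ease the deck forward until the pawl drops behind the next face.

```bash
python3 -m inch '[0,0,-1,0,0,0,0, 0,0,-4,0,0,0,0, 0,0,-3.5,0,0,0,20, 0,0,0,0,0,0,30]'|grep tcp
python3 - <<'E'
from h import *
zt=lambda a:(np.array(a)+.5)/3.9-.5+[220,200]
W=ray("top",zt([(390,107),(533,166),(556,318),(436,410)]),85)
d=W[:,:2]-C0; print(W.round(1),np.hypot(*d.T).round(1),(np.degrees(np.arctan2(d[:,1],d[:,0]))-YAW).round(1))
E
```

```text
tcp_pos: [534.1, 255.3, 148.5]
[[619.9 157.7  85. ]
 [588.5  80.1  85. ]
 [506.7  67.5  85. ]
 [457.  131.7  85. ]] [85.7 83.  81.5 79.2] [   7.5  -51.9 -112.3 -172.9]
```

```bash
python3 - <<'E'
from h import *
plan(rig(85,-113,140),YAW-113+90,6,30)
E
```

```text
from [534.1 255.3 148.5] dist/row 32.2
-0.59,3.16,0.13,-0.03,-0.04,3.82,30,  -0.38,3.19,0.13,-0.03,-0.04,3.82,30,  -0.16,3.21,0.14,-0.03,-0.04,3.82,30,  0.05,3.21,0.14,-0.03,-0.04,3.82,30,  0.27,3.2,0.14,-0.03,-0.04,3.82,30,  0.48,3.18,0.14,-0.03,-0.04,3.82,30
```

```bash
python3 -m inch '[-0.59,3.16,0.13,0,0,3.82,30, -0.38,3.19,0.13,0,0,3.82,30, -0.16,3.21,0.14,0,0,3.82,30, 0.05,3.21,0.14,0,0,3.82,30, 0.27,3.2,0.14,0,0,3.82,30, 0.48,3.18,0.14,0,0,3.82,30, 0,0,0,0,0,0,30, 0,0,0,0,0,0,30]'; python3 st.py
python3 - <<'E'
from h import *
import cv2
im=read_camera("scene")[:,:,::-1]; cv2.imwrite("pics/scene9.png",im)
cv2.imwrite("pics/s9z.png",cv2.resize(im[150:350,220:430],None,fx=3,fy=3))
cv2.imwrite("pics/s9p.png",cv2.resize(im[190:260,260:340],None,fx=8,fy=8,interpolation=cv2.INTER_CUBIC))
plan(rig(85,-113,90),YAW-113+90,2,30)
E
```

```text
time_s: 17.77
tcp_pos: [502.6, 64.2, 136.7]
ee_rot: [[0.932, -0.362, -0.0], [-0.362, -0.932, 0.0], [-0.0, -0.0, -1.0]]
wrist_force: [0.7, 0.0, 0.3]
width: 0.299
r 86.1 ang -114.1 az-tang 1.1 z 136.7
Ftang ccw 0.6 F [0.7 0.  0.3] t 17.775
from [502.7  64.5 136.8] dist/row 23.4
0.08,-0.04,2.34,-0.01,0.01,0.04,30,  0.08,-0.04,2.34,-0.01,0.01,0.04,30
```

View pics/s9z.png

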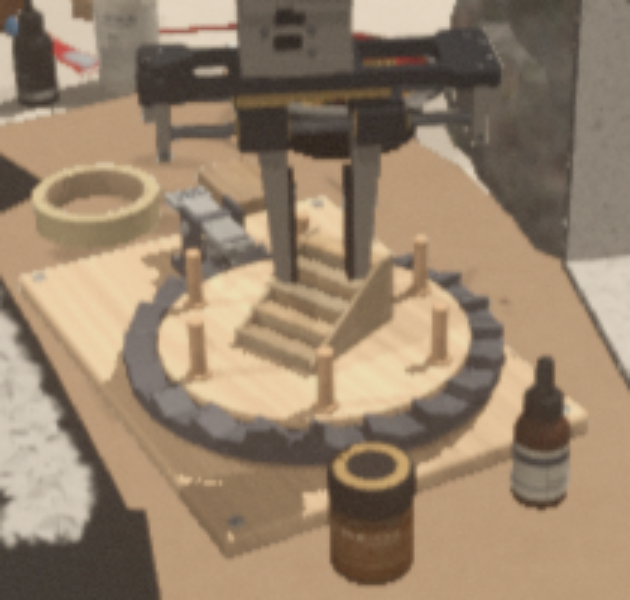

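View pics/s9p.png

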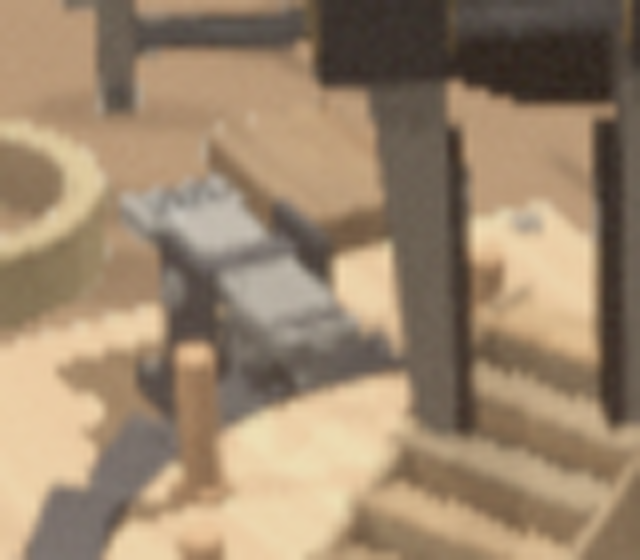

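The picture shows the pawl lying flat, as it did at the start, and the fingers straddling the column of the near peg at crop (325,375). I'll descend.

```bash
python3 -m inch '[0.08,-0.04,2.3,0,0,0,30, 0.08,-0.04,2.3,0,0,0,30, 0,0,0,0,0,0,30]'|grep -E "tcp|wrist"
python3 -m inch '[0,0,0.8,0,0,0,30, 0,0,0.8,0,0,0,30, 0,0,0.8,0,0,0,30, 0,0,0.7,0,0,0,30, 0,0,0,0,0,0,30]'|grep -E "tcp|wrist"
python3 -m inch '[0.37,0,0,0,0,-2.5,30, 0.37,0,0,0,0,-2.5,30]' | grep wrist; python3 st.py
python3 -m inch '[0.3,-0.01,0,0,0,-2,30, 0.3,-0.01,0,0,0,-2,30]' | grep wrist; python3 st.py
python3 -m inch '[0.3,-0.01,0,0,0,-2,30, 0.3,-0.01,0,0,0,-2,30]' | grep wrist; python3 st.py
python3 - <<'E'
from h import *
import cv2
im=read_camera("scene")[:,:,::-1]
cv2.imwrite("pics/s10p.png",cv2.resize(im[190:310,250:390],None,fx=5,fy=5,interpolation=cv2.INTER_CUBIC))
E
```

```text
tcp_pos: [503.3, 64.8, 89.7]
wrist_force: [-0.9, -0.3, -0.1]
tcp_pos: [503.9, 63.9, 59.4]
wrist_force: [-0.6, -0.3, -0.3]
wrist_force: [-0.8, 0.6, 0.3]
r 85.8 ang -107.8 az-tang -0.1 z 60.2
Ftang ccw -0.9 F [-0.8  0.6  0.3] t 19.075
wrist_force: [-8.3, 6.3, 6.3]
r 85.6 ang -105.4 az-tang 1.5 z 59.9
Ftang ccw -9.5 F [-8.3  6.3  6.3] t 19.325
wrist_force: [-8.1, 3.0, 6.0]
r 85.6 ang -101.5 az-tang 1.6 z 59.9
Ftang ccw -8.5 F [-8.1  3.   6. ] t 19.575
```

View pics/s10p.png

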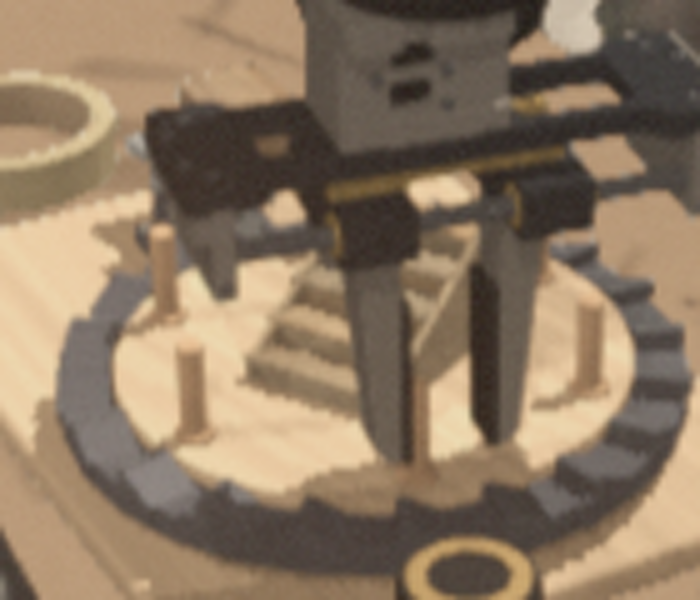

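The force is 9 N (friction plus the ramp), and the peg at (418,420) bears on the trailing finger. I'll continue in small steps and watch for the force to drop.

```bash
python3 -m inch '[0.3,-0.01,0,0,0,-2,30, 0.3,-0.01,0,0,0,-2,30]' >/dev/null; python3 st.py
python3 -m inch '[0.3,-0.01,0,0,0,-2,30]' >/dev/null; python3 st.py
python3 -m inch '[0.3,-0.01,0,0,0,-2,30]' >/dev/null; python3 st.py
```

```text
r 85.6 ang -97.7 az-tang 1.8 z 59.7
Ftang ccw -3.3 F [-3.4 -0.4  1.7] t 19.875
r 85.8 ang -94.8 az-tang 0.9 z 59.8
Ftang ccw -3.7 F [-3.8 -2.1  0.6] t 20.0
r 85.7 ang -92.2 az-tang 0.3 z 59.8
Ftang ccw -4.5 F [-4.5 -1.9 -1. ] t 20.125
```

The force fell from 9 to 3.3 N near tool angle -98°, so the nose dropped off a tooth there. I'll now feel backward for the tooth face. It should hold well short of the hidden stop, which would be at tool angle ≈ -120°.

```bash
python3 -m inch '[-0.52,-0.01,0,0,0,3.5,30, -0.52,-0.01,0,0,0,3.5,30, -0.3,0,0,0,0,2,30, 0,0,0,0,0,0,30]' >/dev/null; python3 st.py
python3 -m inch '[-0.3,-0.01,0,0,0,2,30]' >/dev/null; python3 st.py
python3 -m inch '[-0.3,-0.01,0,0,0,2,30]' >/dev/null; python3 st.py
python3 -m inch '[-0.22,-0.01,0,0,0,1.5,30]' >/dev/null; python3 st.py
```

```text
r 85.5 ang -100.6 az-tang -0.3 z 60.2
Ftang ccw -0.1 F [-0.2 -0.3  0.7] t 20.625
r 85.4 ang -102.6 az-tang -0.5 z 60.1
Ftang ccw -0.2 F [-0.2  0.3 -0.3] t 20.75
r 85.3 ang -104.6 az-tang -0.5 z 60.1
Ftang ccw 2.6 F [ 2.4 -1.2 -2.5] t 20.875
r 85.3 ang -106.0 az-tang -0.6 z 60.1
Ftang ccw 6.4 F [ 5.8 -2.9 -4.1] t 21.0
```

```bash
python3 -m inch '[-0.15,0,0,0,0,1,30, 0,0,0,0,0,0,30]' >/dev/null; python3 st.py
python3 -m inch '[-0.15,0,0,0,0,1,30, 0,0,0,0,0,0,30]' >/dev/null; python3 st.py
```

```text
r 85.1 ang -106.2 az-tang -1.3 z 60.2
Ftang ccw 8.8 F [ 8.3 -3.2 -6.6] t 21.25
r 84.9 ang -106.3 az-tang -2.2 z 60.3
Ftang ccw 12.4 F [ 11.7  -4.1 -10.4] t 21.5
```

It's blocked rigidly at -106°, about 14° forward of the hidden stop, so the tooth face is holding. Release, lift away and check.

```bash
python3 -m inch '[0.35,0,0,0,0,0,30, 0.35,0,0,0,0,0,30, 0,0,0,0,0,0,30]' >/dev/null; python3 st.py
python3 -m inch '[0,0,-2,0,0,0,30, 0,0,-4,0,0,0,30, 0,0,-4,0,0,0,30, 0,3,-2,0,0,0,30, 0,6,0,0,0,0,30, 0,6,0,0,0,0,30, 0,0,0,0,0,0,30]'|grep -E "tcp|wrist"
python3 - <<'E'
from h import *
import cv2
im=read_camera("scene")[:,:,::-1]; cv2.imwrite("pics/scene11.png",im)
cv2.imwrite("pics/s11p.png",cv2.resize(im[190:350,220:430],None,fx=3.7,fy=3.7,interpolation=cv2.INTER_CUBIC))
im=read_camera("top")[:,:,::-1]; cv2.imwrite("pics/top11.png",im)
cv2.imwrite("pics/t11z.png",cv2.resize(im[200:335,220:425],None,fx=3.9,fy=3.9))
E
```

```text
r 85.8 ang -103.9 az-tang -4.6 z 59.9
Ftang ccw -0.1 F [ 0.   0.6 -0.7] t 21.875
tcp_pos: [472.7, -86.5, 180.0]
wrist_force: [0.4, 0.5, -0.2]
```

View pics/s11p.png

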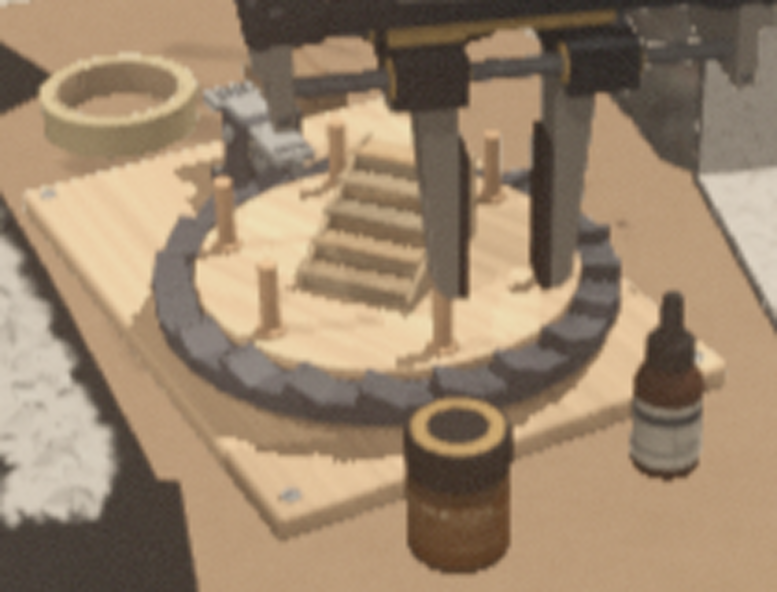

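View pics/t11z.png

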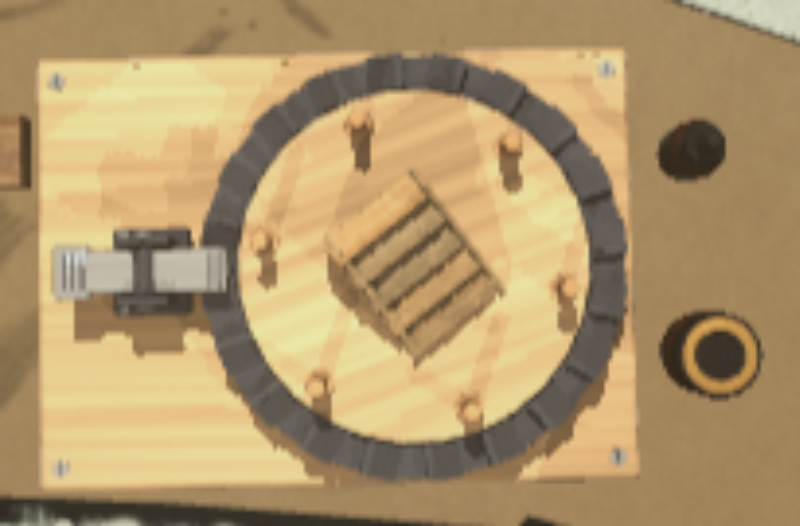

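In the pictures the pawl looks just as it did at the start (down, nose at crop (290,145)), and the jar and dropper haven't moved. To be sure of the tilt I'll feel the nose height lightly.

```bash
python3 - <<'E'
from h import *
import cv2
zt=lambda a:(np.array(a)+.5)/3.9-.5+[220,200]
W=ray("top",zt([(360,118),(511,140),(567,283),(470,404),(319,380),(263,238)]),85)
d=W[:,:2]-C0; print((np.degrees(np.arctan2(d[:,1],d[:,0]))-YAW).round(1))
for n,(r0,r1,c0,c1) in dict(top=(255,282,230,282),scene=(205,240,270,305)).items():
    a=cv2.imread(f"pics/{n}0.png")[r0:r1,c0:c1].astype(float);b=cv2.imread(f"pics/{n}11.png")[r0:r1,c0:c1].astype(float)
    print(n,np.abs(a-b).mean(), cv2.phaseCorrelate(a.mean(2),b.mean(2)))
plan(rig(108,90,180),YAW,7,0)
E
```

```text
[  19.2  -39.4  -98.5 -159.7  139.4   79.2]
top 9.522079772079772 ((-0.01237407503091248, 0.3391152002128184), 0.9888048889424265)
scene 12.185034013605442 ((-0.13349853008527646, 0.2457074002576789), 0.6848734211413992)
from [474.  -83.9 180. ] dist/row 48.7
-0.6,-4.83,0,-0,0,-2.66,0,  -0.37,-4.85,0,-0,0,-2.66,0,  -0.15,-4.87,0,-0,0,-2.66,0,  0.08,-4.87,0,-0,0,-2.66,0,  0.3,-4.86,0,-0,0,-2.66,0,  0.53,-4.84,0,-0,0,-2.66,0,  0.75,-4.81,0,-0,0,-2.66,0
```

```bash
python3 -m inch '[-0.6,-4.88,0,0,0,-2.66,0, -0.37,-4.9,0,0,0,-2.66,0, -0.15,-4.92,0,0,0,-2.66,0, 0.08,-4.92,0,0,0,-2.66,0, 0.3,-4.91,0,0,0,-2.66,0, 0.53,-4.89,0,0,0,-2.66,0, 0.75,-4.86,0,0,0,-2.66,0, 0,0,0,0,0,0,0, 0,0,0,0,0,0,0]'|grep tcp
python3 - <<'E'
from h import *
plan(rig(112,90,68),YAW,4,0)
E
```

```text
tcp_pos: [531.0, 256.4, 179.5]
from [531.  256.4 179.5] dist/row 27.9
0.02,0.01,2.79,0.01,0.02,0.06,0,  0.02,0.01,2.79,0.01,0.02,0.06,0,  0.02,0.01,2.79,0.01,0.02,0.06,0,  0.02,0.02,2.79,0.01,0.02,0.06,0
```

```bash
python3 -m inch '[0,0,2.8,0,0,0,0, 0,0,2.8,0,0,0,0, 0,0,2.8,0,0,0,0, 0,0,2.6,0,0,0,0, 0,0,0,0,0,0,0]'|grep -E "tcp|wrist"
python3 -m inch '[0,0,0.3,0,0,0,0, 0,0,0,0,0,0,0]'|grep -E "tcp|wrist"
python3 -m inch '[0,0,0.2,0,0,0,0, 0,0,0,0,0,0,0]'|grep -E "tcp|wrist"
python3 -m inch '[0,0,0.1,0,0,0,0, 0,0,0,0,0,0,0]'|grep -E "tcp|wrist"
```

```text
tcp_pos: [530.3, 254.1, 68.4]
wrist_force: [1.2, 1.1, 0.1]
tcp_pos: [532.6, 255.8, 68.0]
wrist_force: [-0.4, -0.0, 0.0]
tcp_pos: [532.1, 255.9, 65.3]
wrist_force: [-0.4, -0.1, -0.8]
tcp_pos: [531.9, 255.8, 63.9]
wrist_force: [0.2, -0.6, -0.1]
```

```bash
for k in 1; do python3 -m inch '[0,0,0.15,0,0,0,0, 0,0,0,0,0,0,0]'|grep -E "tcp|wrist"; done
python3 -m inch '[0,0,0.1,0,0,0,0, 0,0,0,0,0,0,0]'|grep -E "tcp|wrist"
python3 -m inch '[0,0,0.1,0,0,0,0, 0,0,0,0,0,0,0]'|grep -E "tcp|wrist"
python3 -m inch '[0,0,0.1,0,0,0,0, 0,0,0,0,0,0,0]'|grep -E "tcp|wrist"
```

```text
tcp_pos: [531.9, 255.7, 62.3]
wrist_force: [0.4, 0.6, -0.1]
tcp_pos: [531.9, 255.7, 61.4]
wrist_force: [-0.1, -0.3, -0.2]
tcp_pos: [532.0, 255.8, 60.4]
wrist_force: [0.4, -0.9, -0.6]
tcp_pos: [532.1, 255.8, 60.1]
wrist_force: [-1.8, -2.0, 7.1]
```

I first felt the nose between z 60.4 and 60.1, so the tilt is about 0.01 rad and the pawl is fully home. Retreat and check again.

```bash
python3 -m inch '[0,0,-1,0,0,0,0, 0,0,-4,0,0,0,0, 0,0,-5,0,0,0,0, 0,0,-3,0,0,0,0, 0,-5,0,0,0,0,0, 0,-5,0,0,0,0,0, 0,0,0,0,0,0,0, 0,0,0,0,0,0,0]'
python3 - <<'E'
from h import *
import cv2
im=read_camera("scene")[:,:,::-1]
cv2.imwrite("pics/s12p.png",cv2.resize(im[150:350,220:430],None,fx=3,fy=3))
E
```

```text
time_s: 27.35
tcp_pos: [528.4, 355.2, 189.4]
ee_rot: [[0.999, 0.034, -0.0], [0.034, -0.999, -0.001], [-0.0, 0.001, -1.0]]
wrist_force: [-0.5, -0.5, -0.3]
width: 0.003
```

View pics/s12p.png

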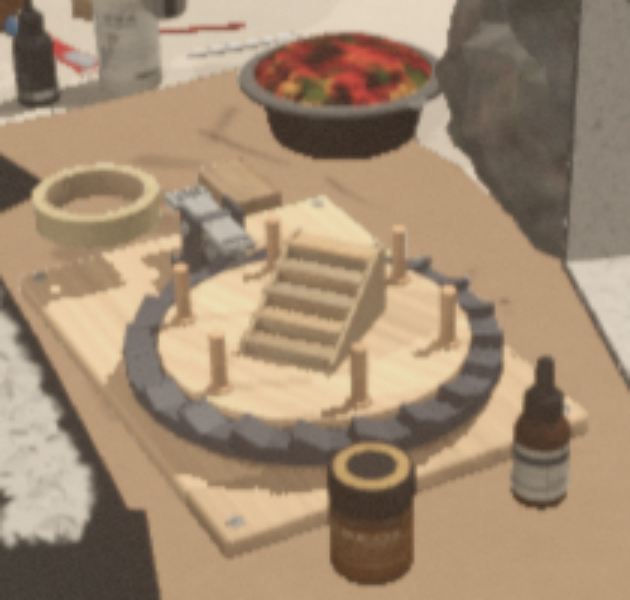

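The pawl lies home at crop (210,220), the robot is clear of everything, and the jar and dropper stand where they were.

```bash
python3 -c "
from station import *
print(finish_job())"
```

```text
the job is handed in; nothing more can be done
None
```

The revolve is back at its opening position with the pawl home behind a tooth. I handed the job in at about 27 s of the 67 s allowed; no verdict is reported.

- **Pawl up:** I pressed the tail until the nose tipped up. The camera showed it still up before the deck was pushed and again after the push, though the gripper hid it while the deck was against the stop.
- **Against the stop:** I turned the deck clockwise by one peg. The push rose from about 3 N to 17–18 N at a deck angle of about 0.10–0.13 rad, and I held it there for about 0.4 s.
- **Pawl down again:** I pressed the nose end down and eased the deck forward. The push fell from 9 N to 3 N as the nose dropped behind a tooth. Pushing back then met a rigid block about 14° ahead of the stop, so the tooth face is holding.

**Last checks:**
- The deck is at about 0.355 rad (limit 1.05).
- I felt the top of the nose at about 60.3 mm, against 60 mm when fully home, so the tilt is about 0.01 rad (limit 0.06).
- The jar and dropper look unmoved, and the robot is clear of everything. I never steered the fingers or arm into the stair and saw no contact with it.

**One disagreement:** right after I pressed the nose down, it already felt almost home (about 60.5–61 mm), yet the drop came after only a few degrees of forward turn. A nose that low should have needed nearly a full tooth (18°). The final block and the last feel of the nose both agree that it is home.

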